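# Take a colorimeter reading by touch

## Task

A sample is waiting in the bench colorimeter. Using only light fingertip touches and gripping nothing, first push its black lid fully shut against stray light, next switch the red power rocker on by pressing down its raised near half, then choose the blue light by pushing the blue key fully in, and last take the reading: press the large round grey read key fully down and keep it down, so that the program finishes while the fingers still hold that key. Keep to this order, push neither the green nor the amber key, and leave the vials and everything else standing where they are.

Things in the scene. Friction and masses are not known exactly. Their poses are not given: they have to be found in the camera images.
- meter: white and slate-grey bench colorimeter, 212 mm (its x, front to back) x 152 mm (y), does not move when touched. Origin at the centre of its underside; its x axis points from the keypad edge to the rear, y to its left, z up. Flat deck 75 mm above the worktop; the keys are on the front half, the vial well under the black lid at right rear, a display hump (14 mm above the deck) at left rear. It is delicate: a push of more than 35 N anywhere on it is too rough
- lid (a joint): hinge of the black lid, rad: 0 = fully shut, grows as it opens (starts about 0.6 to 1.05). The friction of the hinge (0.035 N m) holds it wherever it is left. Counts as shut below 0.05
- lid_push (a point): point on the outer (upper) face of the lid on its centre line, 62 mm from the hinge axis; moves with the lid. The lid is a hollow cover 78 mm long from hinge to front edge, 66 mm wide; its outer face lies 15 mm off the plane through the hinge axis (so when shut its top is 93 mm above the worktop)
- lid_hinge (a point): fixed point on the lid's hinge axis, at the middle of the lid's width, at the rear of the meter 78 mm above the worktop; the axis runs along the meter's y
- power (a joint): power rocker, rad: 0 = off (near half raised), 0.35 = fully on (near half level, far half raised). Stays where it is left; needs about 2 N. Counts as on above 0.29
- power_press (a point): point on top of the raised near half of the red rocker (whole rocker 36 mm along the meter's x by 22 mm), 12 mm nearer the front than its pivot; moves with it, going down 4 mm until fully on. The pivot runs along the meter's y, 76 mm above the worktop
- blue (a joint): travel of the blue key, m: 0 = out, 0.004 = fully in. A latching key: it stays where it is left; needs about 2 N. Counts as in above 0.003
- blue_top (a point): a square 20 x 20 mm blue wavelength key in the middle of the deck, top 7 mm above the deck; left of three at 45 mm spacing across the deck. This point: centre of the top of the blue key; moves with it
- green (a joint): travel of the green key, same kind; must stay out (below 0.0015)
- green_top (a point): a square 20 x 20 mm green wavelength key in the middle of the deck, top 7 mm above the deck; the middle one. This point: centre of the top of the green key; moves with it
- amber (a joint): travel of the amber key, same kind; must stay out (below 0.0015)
- amber_top (a point): a square 20 x 20 mm amber wavelength key in the middle of the deck, top 7 mm above the deck; the right one. This point: centre of the top of the amber key; moves with it
- read (a joint): travel of the read key, m: 0 = out, 0.005 = fully down. Springs back when let go; begins to move at 1.5 N and is fully down at 4.5 N. Counts as down above 0.0035
- read_top (a point): centre of the top of the round light-grey read key (29 mm diameter, top 8 mm above the deck when out) at the right of the front edge of the deck; moves with it
- sample_vial: glass sample vial with white cap and yellow-green content, 25 mm diameter, 56 mm tall, standing loosely in the well under the lid, its top 8 mm above the deck; must stay there. Origin at the centre of its foot
- red_vial: vial with black cap and red content, 25 x 56 mm, standing on the worktop left of the meter; leave alone. Origin at the centre of its foot
- purple_vial: like it, purple content; leave alone
- blue_vial: like it, blue content; leave alone
- flask: conical flask with orange content, 68 mm diameter, 111 mm tall, left of the meter's rear; leave alone. Origin at the centre of its foot
- timer: white countdown timer, 32 x 66 x 60 mm, standing in front of the drawer box at right; leave alone. Origin at the centre of its underside

How it is judged:
By the outcome, as a careful person would: the job done as asked, in the order asked, and still so for the second after the job is handed in, while the arm keeps its last pose, push and grip.
It also fails if it takes over 48 s, if anything falls off the work surface, if the arm or the gripper's body presses on something with over 40 N, if the wrist force passes 120 N, or if a joint passes its speed limit or range.

## Robot

A 6-joint arm with a two-finger parallel gripper is mounted at the origin on the work surface; the furniture and walls round the work are solid. World frame = base frame: x ahead of the robot, y to its left, z up, the work surface at z = 0. Lengths are in m, angles in degrees, forces in N, time in s.
With the tool pointing down it reaches from about 0.275 to 0.75 m from the base axis. Payload 10.2 kg.
Tool frame: the origin (TCP) lies midway between the tips of the shut fingers; the grasp point (between the pads) lies 19 mm behind it; z points along the fingers, x is the direction in which the jaws open and shut, and the axes are right-handed (so a half turn about z gives the same grasp; the last joint's range is limited). The gripper opens to 88 mm and grips with 3 to 60 N. Pads are 18 mm wide; open, the fingers measure 123 mm over their backs; the gripper's body (75 mm by 187 mm) begins 45 mm behind the grasp point.
Start: joints at [64.492, 17.928, 85.812, -0, 76.261, -12.8], TCP at [0.116, 0.512, 0.239] pointing down, gripper open.
Joint ranges: [-168.41, 168.41], [-55.51, 124.54], [10.69, 146.95], [-70.63, 250.63], [1, 178], [-165.06, 165.06]. Speed limits (degrees/s): [136.94, 136.94, 172.46, 180, 180, 180].

## Interface

Orientations are given as [roll, pitch, yaw] about the fixed x, y, z axes, in that order (R = Rz(yaw) Ry(pitch) Rx(roll)).
In Python, from workcell import env gives the robot as it stands. The module is installed in compiled form; this text tells all that it offers.
- The arm moves only by the tool step_arm, never from a script. Its argument "commands" is a list of rows, each an object of numbers: "wx", "wy", "wz": the turn, a rotation vector about the tool's x, y, z in rad; "tx", "ty", "tz": the shift along the tool's x, y, z in cm; "hand": the finger opening in cm, from 0 to 8.81. In form: [{"wx": .., "wy": .., "wz": .., "tx": .., "ty": .., "tz": .., "hand": ..}, ...]. A call has 1 to 5 rows; each row shifts and turns the commanded pose from where the row before left it, along the tool's axes as they then stand; what a row does not reach is not made up. A row lasts 1/8 s, in which the tool goes at most 62.5 mm and 10.7 degrees, less where a joint would pass 70% of its speed; a pose out of reach is approached as far as the arm can. A call with a gripper value outside its range is refused whole. The fingers move at their own pace and stop on an object; "squeeze" is the grip in N (left out, the last holds). Time passes only in rows, so rows that do not move let the fingers close. It gives the time, the measured TCP pose, the force and the opening at its end, in the units of the state.
- env.get_state(): the state, without advancing time (a new reading comes with each control period).
- env.grab_frame(name): name is "scene" or "top" or "wrist"; returns a dict with "color" (420x560x3 uint8, blue, green, red), "fx", "fy", "cx", "cy" (pixels), "camera_from_world" (4x4, takes a point from world to camera coordinates); the wrist camera has in their place "hand_eye" (4x4, takes a point from camera to tool coordinates, whose origin is the TCP and whose axes are the tool frame's). Camera axes: x right, y down, z forward; pixel columns grow to the right and rows downward; lengths in m; the calibration is good to about 2 mm. A picture is of the moment at which its call begins: read the wrist's pose just before it. There is no depth.
- env.job_done(): hands the job in, once; it reports no verdict.
The state is a dict: "time": time; "qpos": joint angles; "qd": joint speeds; "effort": joint torques, N m; "tool_pos": TCP position; "tool_rot": TCP orientation; "force": force on the tool from outside, world axes, zero at the start; "torque": the same for the moment, N m; "finger_gap": finger opening in m.
Only numpy, scipy, OpenCV 4.12 (cv2) and the standard library are available. Lean on these libraries where they do the work, as an engineer would, in place of code of your own. Each camera call takes 0.05 s, during which the arm holds its last target. There are 200 camera calls.

## Working session

There is one attempt and no reset: what is moved stays moved. The work goes in short steps, Python scripts to look and compute and a tool call to move; the robot and the scene stay as the last step left them, time stands still between calls to the robot, and variables do not carry over. Pictures are saved under pics/ and viewed, about 8 in all and at most 12, crops included, and the job is handed in when it is done.

Besides the shell and the picture viewer there is one more tool, called after "Emit:" as name(argument=value, ...), one argument or row to a line, values as JSON. step_arm: Moves the arm, as the interface text tells. Its arguments: {"type":"object","properties":{"commands":{"type":"array"},"squeeze":{"type":"number"}},"required":["commands"]}

```bash
mkdir -p pics; cat > h.py <<'E'
import numpy as np, cv2, pickle
from workcell import env
def grab(n):
    s=env.get_state(); f=env.grab_frame(n); pickle.dump((s,f),open(f'pics/{n}.pkl','wb')); return s,f
E
python3 - <<'E'
from h import *
for n in ("scene","top"):
    s,f=grab(n); cv2.imwrite(f'pics/{n}0.png',f['color'])
    print(n,f['fx'],f['cx'],f['cy'],np.linalg.inv(f['camera_from_world']).round(3).tolist())
print(s)
E
```

```text
scene 384.2049949132262 276.23432848615755 215.9377186412757 [[-0.85, -0.278, 0.448, 0.148], [-0.527, 0.471, -0.707, 0.596], [-0.015, -0.837, -0.547, 0.555], [0.0, 0.0, 0.0, 1.0]]
top 465.97980189876034 283.8110053553468 208.36850322975764 [[-0.017, -0.984, 0.178, 0.353], [-1.0, 0.018, 0.005, -0.002], [-0.008, -0.178, -0.984, 1.19], [0.0, 0.0, 0.0, 1.0]]
{'time': 0.05, 'qpos': array([ 6.44928760e+01,  1.79583741e+01,  8.58546813e+01,  6.62560232e-05,
        7.62590502e+01, -1.27997505e+01]), 'qd': array([ 0.05504255,  0.0608037 , -0.17331139,  0.12126917, -0.04917068,
        0.01153514]), 'effort': array([ 3.83557373e-03, -4.03256750e+01, -2.52969038e+01,  6.97405636e-02,
        3.42040567e-02, -6.42176906e-05]), 'tool_pos': array([0.11538747, 0.51191175, 0.2381662 ]), 'tool_rot': array([-1.79983963e+02,  7.02994889e-02,  7.72926206e+01]), 'force': array([-0.52794404,  0.61903827,  0.02701859]), 'torque': array([ 0.03523008, -0.0378989 , -0.04336199]), 'finger_gap': 0.08793396108698179}
```

View pics/scene0.png

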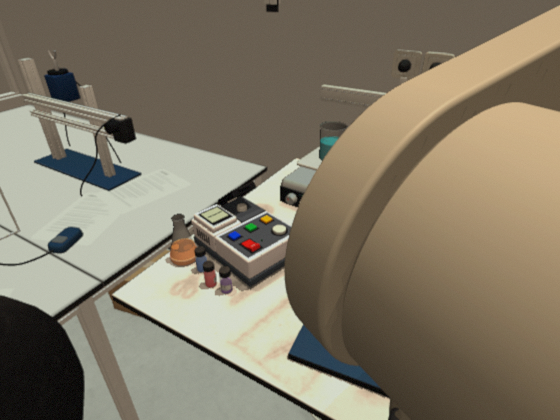

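View pics/top0.png

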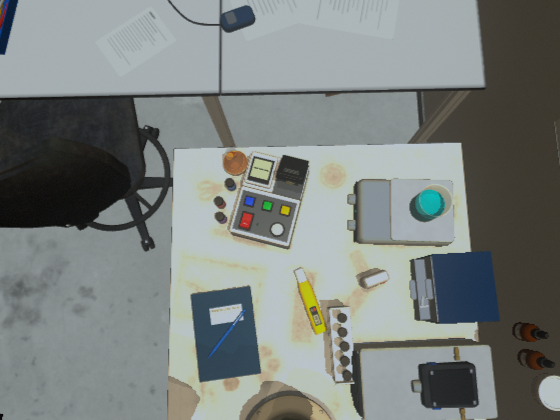

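The scene view shows the meter near (245,235), with the lid partly hidden. In the top view the meter spans about (230–310, 150–248) and the lid is at (293,168). I'll enlarge the top view.

```bash
python3 - <<'E'
from h import *
s,f=pickle.load(open('pics/top.pkl','rb'))
c=f['color'][145:255,210:320]
cv2.imwrite('pics/topc.png',cv2.resize(c,None,fx=5.4,fy=5.4,interpolation=cv2.INTER_CUBIC))
E
```

```text
(no output)
```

View pics/topc.png

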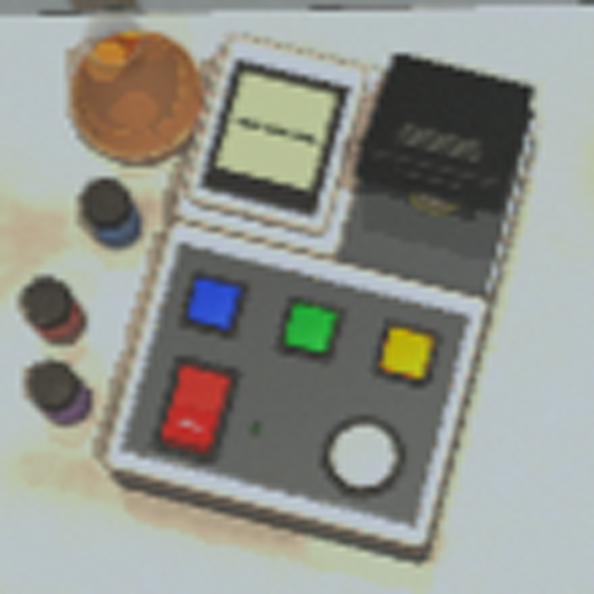

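The enlarged top view shows these keys (crop pixels): blue (214,302), green (311,327), amber (408,352), rocker centre (197,407) and read (363,455). The lid runs from its rear edge (392,55)–(533,88) to its front edge at about (360,178)–(490,210).

```bash
cat >> h.py <<'E'
def ray(f,uv,z):
    T=np.linalg.inv(f['camera_from_world']); d=T[:3,:3]@[(uv[0]-f['cx'])/f['fx'],(uv[1]-f['cy'])/f['fy'],1]; o=T[:3,3]
    return o+d*(z-o[2])/d[2]
E
python3 - <<'E'
from h import *
s,f=pickle.load(open('pics/top.pkl','rb'))
P={}
for n,u,v,z in [('blue',214,302,.082),('green',311,327,.082),('amber',408,352,.082),('rocker',197,407,.08),('read',363,455,.083),('dFL',112,465,.075),('dFR',425,545,.075),('lidFL',360,178,.13),('lidFR',490,210,.13),('lidRL',392,55,.09),('lidRR',533,88,.09)]:
    P[n]=ray(f,((u+.5)/5.4-.5+210,(v+.5)/5.4-.5+145),z); print(n,P[n].round(4))
d=P['blue']-P['amber'];print(np.linalg.norm(d)*1e3,np.degrees(np.arctan2(-d[0],d[1])))
d=P['dFL']-P['dFR'];print(np.linalg.norm(d)*1e3,np.degrees(np.arctan2(-d[0],d[1])))
psi=np.arctan2(-d[0],d[1]);R=np.array([[np.cos(psi),-np.sin(psi)],[np.sin(psi),np.cos(psi)]])
o=(P['dFL']+P['dFR'])[:2]/2+R@[.106,0];print('origin',o)
for n in P: print(n,((P[n][:2]-o)@R).round(4))
E
```

```text
blue [0.5741 0.0879 0.082 ]
green [0.5619 0.0444 0.082 ]
amber [0.5497 0.0012 0.082 ]
rocker [0.5269 0.0958 0.08  ]
read [0.5035 0.0219 0.083 ]
dFL [0.5021 0.1343 0.075 ]
dFR [ 0.4639 -0.0048  0.075 ]
lidFL [0.6181 0.0205 0.13  ]
lidFR [ 0.6028 -0.0354  0.13  ]
lidRL [0.6852 0.006  0.09  ]
lidRR [ 0.6685 -0.0575  0.09  ]
90.05893280255235 -15.723230659792456
144.2948720962853 -15.385514773411478
origin [0.58520931 0.03661543]
blue [-0.0243  0.0465]
green [-0.0245  0.0014]
amber [-0.0248 -0.0436]
rocker [-0.0719  0.0416]
read [-0.0749 -0.0358]
dFL [-0.106   0.0721]
dFR [-0.106  -0.0721]
lidFL [ 0.036  -0.0068]
lidFR [ 0.0361 -0.0648]
lidRL [ 0.1046 -0.003 ]
lidRR [ 0.1053 -0.0686]
```

Emit:
step_arm(
  commands=[
    {"wz": 0.05,"hand": 0},
    {"ty": 5,"tx": -2.9,"hand": 0},
    {"ty": 5,"tx": -2.9,"hand": 0},
    {"ty": 5,"tx": -2.9,"hand": 0},
    {"ty": 5,"tx": -2.9,"hand": 0},
  ],
  squeeze=10,
)

```text
validation failed for argument at $.co...
```

Emit:
step_arm(
  commands=[
    {"ty": 5,"tx": -2.9,"hand": 0},
    {"ty": 5,"tx": -2.9,"hand": 0},
    {"ty": 5,"tx": -2.9,"hand": 0},
    {"ty": 5,"tx": -2.9,"hand": 0},
    {"hand": 0},
  ],
)

```text
validation failed for argument at $.co...
```

```bash
cat >> h.py <<'E'
psi=np.radians(-15.6);R=np.array([[np.cos(psi),-np.sin(psi)],[np.sin(psi),np.cos(psi)]]);o=np.array([.5852,.0366])
def rep():
    s=env.get_state(); print(s['time'],s['tool_pos'].round(4),s['tool_rot'].round(1),'F',s['force'].round(1),'gap',round(s['finger_gap'],3),'meter',((s['tool_pos'][:2]-o)@R).round(4)); return s
E
python3 - <<'E'
from h import *
rep(); s,f=grab("wrist"); cv2.imwrite('pics/w1.png',f['color'])
s,f=grab("scene"); cv2.imwrite('pics/s1.png',cv2.resize(f['color'][160:300,150:330],None,fx=4,fy=4))
E
```

```text
0.1 [0.1154 0.512  0.2382] [-1.80e+02  1.00e-01  7.73e+01] F [ 0.   0.3 -0.2] gap 0.088 meter [-0.5803  0.3315]
```

View pics/w1.png

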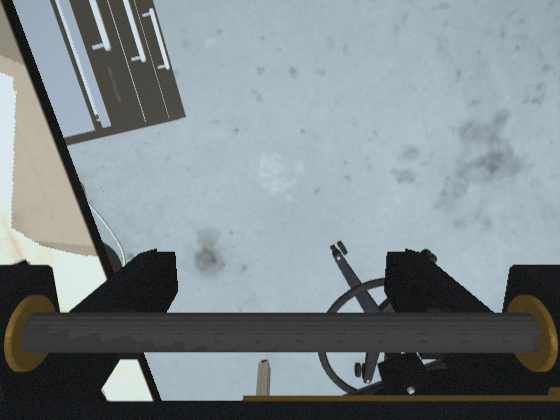

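The wrist view only shows the floor and the open fingers, because the move calls were refused. I'll give every field in each row.

Emit:
step_arm(
  commands=[
    {"wx": 0,"wy": 0,"wz": 0.05,"tx": 0,"ty": 0,"tz": 0,"hand": 0},
    {"wx": 0,"wy": 0,"wz": 0,"tx": -2.9,"ty": 5,"tz": 0,"hand": 0},
    {"wx": 0,"wy": 0,"wz": 0,"tx": -2.9,"ty": 5,"tz": 0,"hand": 0},
    {"wx": 0,"wy": 0,"wz": 0,"tx": -2.9,"ty": 5,"tz": 0,"hand": 0},
    {"wx": 0,"wy": 0,"wz": 0,"tx": -2.9,"ty": 5,"tz": 0,"hand": 0},
  ],
  squeeze=10,
)

```text
time: 0.82
tool_pos: [0.278, 0.3452, 0.2387]
tool_rot: [180.0, -0.0, 74.4]
force: [0.1, 0.8, 0.1]
finger_gap: 0.0404
```

Emit:
step_arm(
  commands=[
    {"wx": 0,"wy": 0,"wz": 0,"tx": -2.9,"ty": 5,"tz": 0,"hand": 0},
    {"wx": 0,"wy": 0,"wz": 0,"tx": -2.9,"ty": 5,"tz": 0,"hand": 0},
    {"wx": 0,"wy": 0,"wz": 0,"tx": -2.9,"ty": 5,"tz": 0,"hand": 0},
    {"wx": 0,"wy": 0,"wz": 0,"tx": -2.9,"ty": 5,"tz": 0,"hand": 0},
    {"wx": 0,"wy": 0,"wz": 0,"tx": -2.9,"ty": 4,"tz": 0,"hand": 0},
  ],
)

```text
time: 1.45
tool_pos: [0.4705, 0.1408, 0.2386]
tool_rot: [-180.0, 0.0, 74.4]
force: [1.3, -0.0, -0.3]
finger_gap: 0.0007
```

```bash
python3 - <<'E'
from h import *
rep(); s,f=grab("wrist"); cv2.imwrite('pics/w2.png',f['color']); print(f['fx'],f['cx'],f['cy'],f['hand_eye'].round(3).tolist())
E
```

```text
1.45 [0.4705 0.1408 0.2386] [-180.     0.    74.4] F [ 1.3 -0.  -0.3] gap 0.001 meter [-0.1385  0.0695]
375.651432099198 280.5576738217519 208.00513466665598 [[1.0, -0.0, 0.001, 0.0], [0.0, 0.964, 0.265, -0.067], [-0.001, -0.265, 0.964, -0.145], [0.0, 0.0, 0.0, 1.0]]
```

View pics/w2.png

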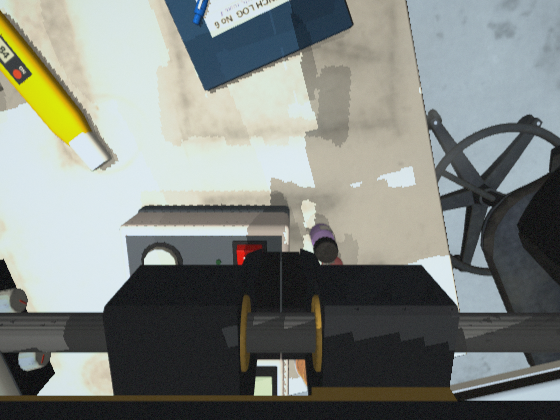

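The wrist view shows the keypad edge at rows 205–270, with the read key at (160,255) and the rocker at (250,252). The rest is hidden by the fingers. It should see the whole keypad from above the lid, so I'll go there.

Emit:
step_arm(
  commands=[
    {"wx": 0,"wy": 0,"wz": 0,"tx": -2.65,"ty": 4.6,"tz": 0,"hand": 0},
    {"wx": 0,"wy": 0,"wz": 0,"tx": -2.65,"ty": 4.6,"tz": 0,"hand": 0},
    {"wx": 0,"wy": 0,"wz": 0,"tx": -2.65,"ty": 4.6,"tz": 0,"hand": 0},
    {"wx": 0,"wy": 0,"wz": 0,"tx": -2.65,"ty": 4.6,"tz": 0,"hand": 0},
    {"wx": 0,"wy": 0,"wz": 0,"tx": 0,"ty": 0,"tz": 0,"hand": 0},
  ],
)

```text
time: 2.12
tool_pos: [0.6192, -0.0114, 0.2372]
tool_rot: [-179.9, 0.0, 74.2]
force: [-0.4, 0.9, 0.4]
finger_gap: 0.0005
```

```bash
python3 - <<'E'
from h import *
rep(); s,f=grab("wrist"); cv2.imwrite('pics/w3.png',f['color'])
E
```

```text
2.125 [ 0.6192 -0.0114  0.2372] [-179.9    0.    74.2] F [-0.4  0.9  0.4] gap 0.001 meter [ 0.0456 -0.0371]
```

View pics/w3.png

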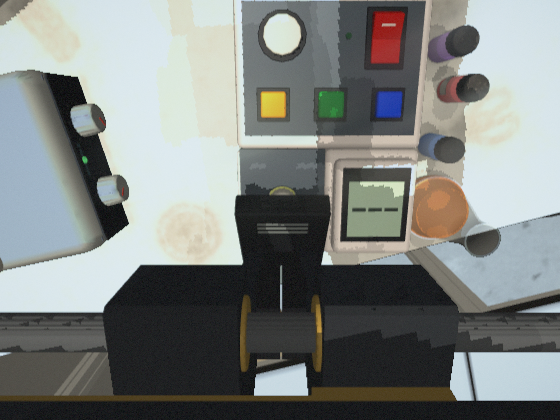

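The wrist view now shows everything: read (282,34), rocker centre (387,38), blue (389,104), green (331,104), amber (273,104). The lid front edge runs from (237,197) to (329,197), and the fingertips are directly over the lid near (281,255).

```bash
python3 - <<'E'
from h import *
from scipy.spatial.transform import Rotation as Ro
s,f=pickle.load(open('pics/wrist.pkl','rb'))
T=np.eye(4);T[:3,:3]=Ro.from_euler('xyz',s['tool_rot'],degrees=True).as_matrix();T[:3,3]=s['tool_pos']
f['camera_from_world']=np.linalg.inv(T@f['hand_eye'])
for n,u,v,z in [('blue',389,104,.082),('green',331,104,.082),('amber',273,104,.082),('rocker',387,38,.079),('read',282,34,.083),('deckRearLineL',238,148,.075),('deckR',418,148,.075),('lidL',236,197,.13),('lidR',329,197,.13),('lidL',236,197,.145),('lidR',329,197,.145)]:
    p=ray(f,(u,v),z); print(n,p.round(4),((p[:2]-o)@R).round(4))
E
```

```text
blue [0.5763 0.0879 0.082 ] [-0.0224  0.047 ]
green [0.5641 0.0448 0.082 ] [-0.0225  0.0022]
amber [0.5519 0.0017 0.082 ] [-0.0226 -0.0425]
rocker [0.5294 0.0967 0.079 ] [-0.0699  0.0428]
read [0.5062 0.0218 0.083 ] [-0.0722 -0.0355]
deckRearLineL [ 0.5773 -0.0353  0.075 ] [ 0.0117 -0.0714]
deckR [0.6171 0.1056 0.075 ] [0.0122 0.075 ]
lidL [ 0.605  -0.0392  0.13  ] [ 0.0395 -0.0677]
lidR [0.6225 0.0227 0.13  ] [ 0.0396 -0.0034]
lidL [ 0.602  -0.0365  0.145 ] [ 0.0358 -0.0659]
lidR [0.6184 0.0218 0.145 ] [ 0.036  -0.0053]
```

The two measurements agree within about 2 mm. I'll push the lid down now.

Emit:
step_arm(
  commands=[
    {"wx": 0,"wy": 0,"wz": 0,"tx": 0,"ty": 0.5,"tz": 4,"hand": 0},
    {"wx": 0,"wy": 0,"wz": 0,"tx": 0,"ty": 0,"tz": 4,"hand": 0},
    {"wx": 0,"wy": 0,"wz": 0,"tx": 0,"ty": 0,"tz": 1,"hand": 0},
    {"wx": 0,"wy": 0,"wz": 0,"tx": 0,"ty": 0,"tz": 1,"hand": 0},
    {"wx": 0,"wy": 0,"wz": 0,"tx": 0,"ty": 0,"tz": 1,"hand": 0},
  ],
)

```text
time: 2.8
tool_pos: [0.6233, -0.0099, 0.1301]
tool_rot: [179.9, -0.0, 74.5]
force: [-0.3, 0.0, 1.7]
finger_gap: 0.0005
```

Emit:
step_arm(
  commands=[
    {"wx": 0,"wy": 0,"wz": 0,"tx": 0,"ty": 0,"tz": 0.8,"hand": 0},
    {"wx": 0,"wy": 0,"wz": 0,"tx": 0,"ty": 0,"tz": 0.8,"hand": 0},
    {"wx": 0,"wy": 0,"wz": 0,"tx": 0,"ty": 0,"tz": 0.6,"hand": 0},
    {"wx": 0,"wy": 0,"wz": 0,"tx": 0,"ty": 0,"tz": 0.4,"hand": 0},
    {"wx": 0,"wy": 0,"wz": 0,"tx": 0,"ty": 0,"tz": 0,"hand": 0},
  ],
)

```text
time: 3.42
tool_pos: [0.6228, -0.0103, 0.1024]
tool_rot: [-180.0, 0.0, 74.4]
force: [0.5, 0.6, -0.0]
finger_gap: 0.0007
```

Emit:
step_arm(
  commands=[
    {"wx": 0,"wy": 0,"wz": 0,"tx": 0,"ty": 0,"tz": 0.3,"hand": 0},
    {"wx": 0,"wy": 0,"wz": 0,"tx": 0,"ty": 0,"tz": 0.3,"hand": 0},
    {"wx": 0,"wy": 0,"wz": 0,"tx": 0,"ty": 0,"tz": 0.2,"hand": 0},
    {"wx": 0,"wy": 0,"wz": 0,"tx": 0,"ty": 0,"tz": 0.1,"hand": 0},
    {"wx": 0,"wy": 0,"wz": 0,"tx": 0,"ty": 0,"tz": 0,"hand": 0},
  ],
)

```text
time: 4.05
tool_pos: [0.6229, -0.0103, 0.0937]
tool_rot: [-180.0, 0.0, 74.4]
force: [0.9, -0.6, 0.2]
finger_gap: 0.0005
```

Emit:
step_arm(
  commands=[
    {"wx": 0,"wy": 0,"wz": 0,"tx": 0,"ty": 0,"tz": 0.1,"hand": 0},
    {"wx": 0,"wy": 0,"wz": 0,"tx": 0,"ty": 0,"tz": 0.1,"hand": 0},
    {"wx": 0,"wy": 0,"wz": 0,"tx": 0,"ty": 0,"tz": 0,"hand": 0},
  ],
)

```text
time: 4.42
tool_pos: [0.623, -0.0103, 0.0933]
tool_rot: [179.9, 0.0, 74.4]
force: [-5.2, 0.2, 11.2]
finger_gap: 0.0003
```

The lid is at a firm stop: 11 N at z = 0.0933, where 0.093 is expected when shut. I'll lift off and move over the near half of the rocker.

Emit:
step_arm(
  commands=[
    {"wx": 0,"wy": 0,"wz": 0,"tx": 0,"ty": 0,"tz": -3,"hand": 0},
    {"wx": 0,"wy": 0,"wz": 0,"tx": 0,"ty": 0,"tz": -2,"hand": 0},
    {"wx": 0,"wy": 0,"wz": 0,"tx": 2.5,"ty": -4.4,"tz": 0,"hand": 0},
    {"wx": 0,"wy": 0,"wz": 0,"tx": 2.6,"ty": -4.4,"tz": 0,"hand": 0},
    {"wx": 0,"wy": 0,"wz": 0,"tx": 2.6,"ty": -4.4,"tz": 0,"hand": 0},
  ],
)

```text
time: 5.05
tool_pos: [0.5152, 0.1003, 0.1418]
tool_rot: [180.0, -0.0, 74.4]
force: [0.7, 0.9, 0.4]
finger_gap: 0.0007
```

Emit:
step_arm(
  commands=[
    {"wx": 0,"wy": 0,"wz": 0,"tx": 0,"ty": 0,"tz": 0,"hand": 0},
  ],
)

```text
time: 5.18
tool_pos: [0.5147, 0.1013, 0.1421]
tool_rot: [-180.0, -0.0, 74.6]
force: [1.2, -0.9, 1.0]
finger_gap: 0.0004
```

```bash
python3 - <<'E'
from h import *
rep()
s,f=grab("scene"); a=f['color'][165:295,170:310]
s,g=grab("top"); b=g['color'][145:255,215:325]
a=cv2.resize(a,(400,371),interpolation=cv2.INTER_CUBIC);b=cv2.resize(b,(371,371),interpolation=cv2.INTER_CUBIC)
cv2.imwrite('pics/c4.png',np.hstack([a,b]))
E
```

```text
5.175 [0.5147 0.1013 0.1421] [-180.    -0.    74.6] F [ 1.2 -0.9  1. ] gap 0.0 meter [-0.0853  0.0434]
```

View pics/c4.png

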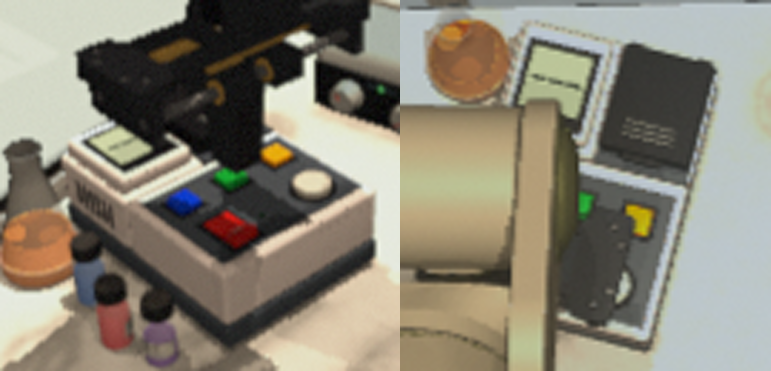

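The top crop shows the lid lying flat on the meter at about (660,110). The scene crop shows the vials and flask still standing and the keys untouched. Now I'll lower onto the rocker.

Emit:
step_arm(
  commands=[
    {"wx": 0,"wy": 0,"wz": 0,"tx": -0.1,"ty": 0.2,"tz": 2,"hand": 0},
    {"wx": 0,"wy": 0,"wz": 0,"tx": 0,"ty": 0,"tz": 2,"hand": 0},
    {"wx": 0,"wy": 0,"wz": 0,"tx": 0,"ty": 0,"tz": 0.8,"hand": 0},
    {"wx": 0,"wy": 0,"wz": 0,"tx": 0,"ty": 0,"tz": 0.2,"hand": 0},
    {"wx": 0,"wy": 0,"wz": 0,"tx": 0,"ty": 0,"tz": 0.2,"hand": 0},
  ],
)

```text
time: 5.9
tool_pos: [0.5186, 0.0976, 0.0902]
tool_rot: [179.9, -0.0, 74.4]
force: [0.8, -0.1, -0.4]
finger_gap: 0.0004
```

Emit:
step_arm(
  commands=[
    {"wx": 0,"wy": 0,"wz": 0,"tx": 0,"ty": 0,"tz": 0.2,"hand": 0},
    {"wx": 0,"wy": 0,"wz": 0,"tx": 0,"ty": 0,"tz": 0.2,"hand": 0},
    {"wx": 0,"wy": 0,"wz": 0,"tx": 0,"ty": 0,"tz": 0,"hand": 0},
  ],
)

```text
time: 6.28
tool_pos: [0.518, 0.0979, 0.0857]
tool_rot: [-180.0, -0.0, 74.4]
force: [0.6, -0.6, 0.3]
finger_gap: 0.0005
```

Emit:
step_arm(
  commands=[
    {"wx": 0,"wy": 0,"wz": 0,"tx": 0,"ty": -0.2,"tz": 0,"hand": 0},
    {"wx": 0,"wy": 0,"wz": 0,"tx": 0,"ty": 0,"tz": 0.1,"hand": 0},
    {"wx": 0,"wy": 0,"wz": 0,"tx": 0,"ty": 0,"tz": 0.1,"hand": 0},
    {"wx": 0,"wy": 0,"wz": 0,"tx": 0,"ty": 0,"tz": 0.1,"hand": 0},
    {"wx": 0,"wy": 0,"wz": 0,"tx": 0,"ty": 0,"tz": 0,"hand": 0},
  ],
)

```text
time: 6.9
tool_pos: [0.5161, 0.0984, 0.0826]
tool_rot: [-180.0, 0.0, 74.4]
force: [-1.2, -0.0, 1.0]
finger_gap: 0.0006
```

Emit:
step_arm(
  commands=[
    {"wx": 0,"wy": 0,"wz": 0,"tx": 0,"ty": 0,"tz": 0.1,"hand": 0},
    {"wx": 0,"wy": 0,"wz": 0,"tx": 0,"ty": 0,"tz": 0,"hand": 0},
  ],
)

```text
time: 7.15
tool_pos: [0.5162, 0.0984, 0.0816]
tool_rot: [180.0, 0.0, 74.4]
force: [-0.2, -0.1, 0.8]
finger_gap: 0.0006
```

Emit:
step_arm(
  commands=[
    {"wx": 0,"wy": 0,"wz": 0,"tx": 0,"ty": 0,"tz": 0.1,"hand": 0},
    {"wx": 0,"wy": 0,"wz": 0,"tx": 0,"ty": 0,"tz": 0.1,"hand": 0},
    {"wx": 0,"wy": 0,"wz": 0,"tx": 0,"ty": 0,"tz": 0,"hand": 0},
  ],
)

```text
time: 7.52
tool_pos: [0.5162, 0.0984, 0.0796]
tool_rot: [180.0, 0.0, 74.4]
force: [0.4, 0.5, -0.5]
finger_gap: 0.0005
```

Emit:
step_arm(
  commands=[
    {"wx": 0,"wy": 0,"wz": 0,"tx": 0,"ty": 0,"tz": 0.1,"hand": 0},
    {"wx": 0,"wy": 0,"wz": 0,"tx": 0,"ty": 0,"tz": 0,"hand": 0},
  ],
)

```text
time: 7.78
tool_pos: [0.5163, 0.0984, 0.0794]
tool_rot: [180.0, 0.0, 74.4]
force: [-3.8, -0.2, 7.8]
finger_gap: 0.0003
```

Emit:
step_arm(
  commands=[
    {"wx": 0,"wy": 0,"wz": 0,"tx": 0,"ty": 0,"tz": 0.05,"hand": 0},
    {"wx": 0,"wy": 0,"wz": 0,"tx": 0,"ty": 0,"tz": -3,"hand": 0},
    {"wx": 0,"wy": 0,"wz": 0,"tx": 0.3,"ty": 3,"tz": 0,"hand": 0},
    {"wx": 0,"wy": 0,"wz": 0,"tx": 0.25,"ty": 2.9,"tz": 0,"hand": 0},
    {"wx": 0,"wy": 0,"wz": 0,"tx": 0,"ty": 0,"tz": 0,"hand": 0},
  ],
)

```text
time: 8.4
tool_pos: [0.5753, 0.0874, 0.1078]
tool_rot: [180.0, -0.0, 74.4]
force: [-0.7, 0.2, -0.0]
finger_gap: 0.0005
```

```bash
python3 - <<'E'
from h import *
rep(); s,f=grab("wrist"); cv2.imwrite('pics/w5.png',f['color'])
E
```

```text
8.4 [0.5753 0.0874 0.1078] [180.   -0.   74.4] F [-0.7  0.2 -0. ] gap 0.001 meter [-0.0232  0.0463]
```

View pics/w5.png

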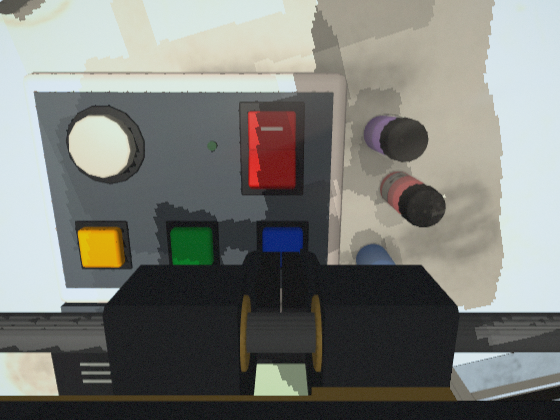

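The wrist view shows the rocker at (272,148) flipped, with its far half now facing the camera. The blue key at (282,240) is right under the fingertips (col 281). I'll press blue.

Emit:
step_arm(
  commands=[
    {"wx": 0,"wy": 0,"wz": 0,"tx": 0,"ty": 0,"tz": 1.5,"hand": 0},
    {"wx": 0,"wy": 0,"wz": 0,"tx": 0,"ty": 0,"tz": 0.7,"hand": 0},
    {"wx": 0,"wy": 0,"wz": 0,"tx": 0,"ty": 0,"tz": 0.3,"hand": 0},
    {"wx": 0,"wy": 0,"wz": 0,"tx": 0,"ty": 0,"tz": 0.2,"hand": 0},
    {"wx": 0,"wy": 0,"wz": 0,"tx": 0,"ty": 0,"tz": 0.15,"hand": 0},
  ],
)

```text
time: 9.07
tool_pos: [0.5744, 0.0879, 0.0799]
tool_rot: [180.0, -0.0, 74.4]
force: [-1.6, -0.1, 1.5]
finger_gap: 0.0007
```

Emit:
step_arm(
  commands=[
    {"wx": 0,"wy": 0,"wz": 0,"tx": 0,"ty": 0,"tz": 0.1,"hand": 0},
    {"wx": 0,"wy": 0,"wz": 0,"tx": 0,"ty": 0,"tz": 0.05,"hand": 0},
    {"wx": 0,"wy": 0,"wz": 0,"tx": 0,"ty": 0,"tz": 0,"hand": 0},
  ],
)

```text
time: 9.45
tool_pos: [0.5745, 0.0879, 0.0784]
tool_rot: [180.0, -0.0, 74.4]
force: [-1.0, 0.5, 4.4]
finger_gap: 0.0004
```

Emit:
step_arm(
  commands=[
    {"wx": 0,"wy": 0,"wz": 0,"tx": 0,"ty": 0,"tz": 0.05,"hand": 0},
    {"wx": 0,"wy": 0,"wz": 0,"tx": 0,"ty": 0,"tz": 0.05,"hand": 0},
    {"wx": 0,"wy": 0,"wz": 0,"tx": 0,"ty": 0,"tz": 0,"hand": 0},
  ],
)

```text
time: 9.82
tool_pos: [0.5745, 0.0879, 0.0784]
tool_rot: [180.0, -0.0, 74.4]
force: [-5.8, 1.5, 12.1]
finger_gap: 0.0008
```

Blue is at a firm stop: 12 N at z = 0.0784, where about 0.078 is expected fully in. I'll back off to look before taking the reading.

Emit:
step_arm(
  commands=[
    {"wx": 0,"wy": 0,"wz": 0,"tx": 0,"ty": 0,"tz": -4,"hand": 0},
    {"wx": 0,"wy": 0,"wz": 0,"tx": -4.1,"ty": 2,"tz": -3,"hand": 0},
    {"wx": 0,"wy": 0,"wz": 0,"tx": -4.1,"ty": 4,"tz": 0,"hand": 0},
    {"wx": 0,"wy": 0,"wz": 0,"tx": 0,"ty": 0,"tz": 0,"hand": 0},
  ],
)

```text
time: 10.32
tool_pos: [0.6113, -0.0105, 0.147]
tool_rot: [179.9, 0.0, 74.2]
force: [-0.1, 0.3, -0.8]
finger_gap: 0.0003
```

```bash
python3 - <<'E'
from h import *
rep(); s,f=grab("wrist"); cv2.imwrite('pics/w6.png',f['color'])
E
```

```text
10.325 [ 0.6113 -0.0105  0.147 ] [179.9   0.   74.2] F [-0.1  0.3 -0.8] gap 0.0 meter [ 0.0379 -0.0383]
```

View pics/w6.png

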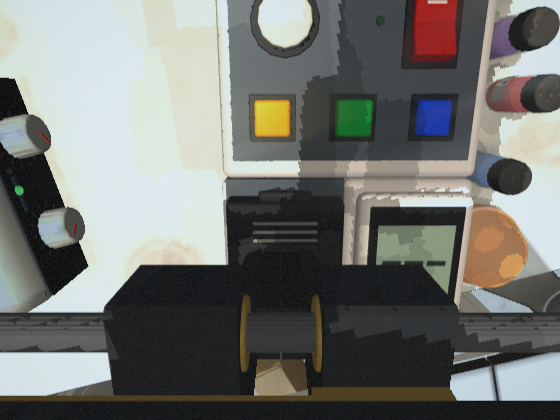

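The wrist view shows the lid flat at (287,215) and the rocker on at (435,30). Blue at (433,117) looks slightly smaller, so it is in; green (353,117) and amber (272,118) are still out. The vials are standing. Now the read key.

Emit:
step_arm(
  commands=[
    {"wx": 0,"wy": 0,"wz": 0,"tx": 0.1,"ty": -4,"tz": 0,"hand": 0},
    {"wx": 0,"wy": 0,"wz": 0,"tx": 0.1,"ty": -4,"tz": 0,"hand": 0},
    {"wx": 0,"wy": 0,"wz": 0,"tx": 0.05,"ty": -3.15,"tz": 1,"hand": 0},
    {"wx": 0,"wy": 0,"wz": 0,"tx": 0,"ty": 0,"tz": 3,"hand": 0},
    {"wx": 0,"wy": 0,"wz": 0,"tx": 0,"ty": 0,"tz": 1,"hand": 0},
  ],
)

```text
time: 11.0
tool_pos: [0.5024, 0.0261, 0.0961]
tool_rot: [-179.9, 0.0, 74.5]
force: [-0.4, -0.0, 1.0]
finger_gap: 0.0006
```

Emit:
step_arm(
  commands=[
    {"wx": 0,"wy": 0,"wz": 0,"tx": 0,"ty": 0,"tz": 0,"hand": 0},
  ],
)

```text
time: 11.12
tool_pos: [0.5034, 0.0255, 0.097]
tool_rot: [-179.9, 0.0, 74.5]
force: [0.3, 0.2, -0.0]
finger_gap: 0.0003
```

```bash
python3 - <<'E'
from h import *
rep()
E
```

```text
11.125 [0.5034 0.0255 0.097 ] [-179.9    0.    74.5] F [ 0.3  0.2 -0. ] gap 0.0 meter [-0.0758 -0.0327]
```

Emit:
step_arm(
  commands=[
    {"wx": 0,"wy": 0,"wz": 0,"tx": -0.3,"ty": 0.2,"tz": 0.5,"hand": 0},
    {"wx": 0,"wy": 0,"wz": 0,"tx": 0,"ty": 0,"tz": 0.5,"hand": 0},
    {"wx": 0,"wy": 0,"wz": 0,"tx": 0,"ty": 0,"tz": 0.3,"hand": 0},
    {"wx": 0,"wy": 0,"wz": 0,"tx": 0,"ty": 0,"tz": 0.2,"hand": 0},
    {"wx": 0,"wy": 0,"wz": 0,"tx": 0,"ty": 0,"tz": 0.2,"hand": 0},
  ],
)

```text
time: 11.75
tool_pos: [0.5046, 0.0216, 0.0803]
tool_rot: [180.0, 0.0, 74.4]
force: [-1.5, -0.7, 3.0]
finger_gap: 0.0004
```

Emit:
step_arm(
  commands=[
    {"wx": 0,"wy": 0,"wz": 0,"tx": 0,"ty": 0,"tz": 0.1,"hand": 0},
    {"wx": 0,"wy": 0,"wz": 0,"tx": 0,"ty": 0,"tz": 0,"hand": 0},
  ],
)

```text
time: 12.0
tool_pos: [0.5047, 0.0216, 0.0794]
tool_rot: [180.0, 0.0, 74.4]
force: [-0.8, -0.7, 3.9]
finger_gap: 0.0004
```

Emit:
step_arm(
  commands=[
    {"wx": 0,"wy": 0,"wz": 0,"tx": 0,"ty": 0,"tz": 0.1,"hand": 0},
    {"wx": 0,"wy": 0,"wz": 0,"tx": 0,"ty": 0,"tz": 0.1,"hand": 0},
    {"wx": 0,"wy": 0,"wz": 0,"tx": 0,"ty": 0,"tz": 0,"hand": 0},
    {"wx": 0,"wy": 0,"wz": 0,"tx": 0,"ty": 0,"tz": 0,"hand": 0},
  ],
)

```text
time: 12.5
tool_pos: [0.5047, 0.0216, 0.0783]
tool_rot: [180.0, 0.0, 74.4]
force: [-6.6, -0.8, 15.8]
finger_gap: 0.0003
```

```bash
python3 - <<'E'
from h import *
rep()
s,f=grab("scene"); cv2.imwrite('pics/s7.png',cv2.resize(f['color'][165:295,160:320],None,fx=4,fy=4,interpolation=cv2.INTER_CUBIC))
E
```

```text
12.5 [0.5047 0.0216 0.0783] [180.    0.   74.4] F [-6.6 -0.8 15.8] gap 0.0 meter [-0.0735 -0.0361]
```

View pics/s7.png

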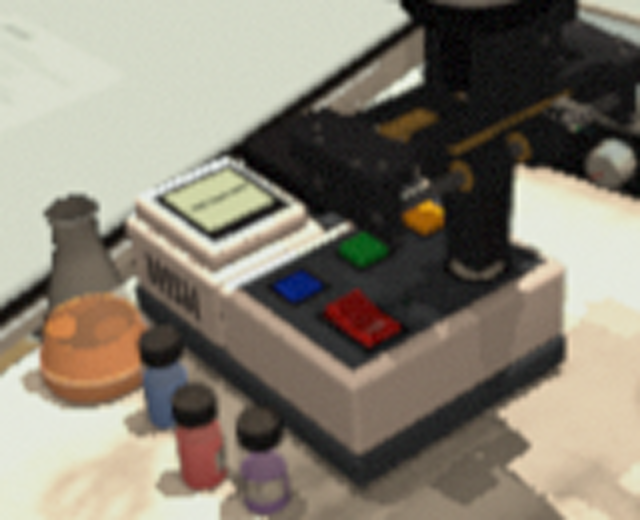

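The fingers are holding the read key down at (478,265). Blue at (298,287) sits flush, while green (362,248) and amber (425,217) stand raised. The rocker is on, and the vials and flask are standing. I'll hand in.

```bash
python3 -c "
from workcell import env
print(env.job_done()); print(env.get_state()['force'])"
```

```text
the job is handed in; nothing more can be done
None
the job is handed in; nothing more can be done
```

The job is done in the order asked and handed in at about 12.5 s, with the shut fingers still holding the read key down.

| Step | Height reached | Push when stopped |
|---|---|---|
| Lid shut | 93.3 mm (93 expected) | 11 N |
| Rocker on | 79.4 mm | 7.8 N, then 0.5 mm further (force not read) |
| Blue key in | 78.4 mm (about 78 expected) | 12 N |
| Read key held down | 78.3 mm (about 78 expected) | about 16 N |

Each push ended at a firm stop, and every force I read was well under the 35 N limit. In the last pictures the lid was flat and blue was in. Green and amber were still out, and the three loose vials and the flask were standing.

No check failed, though the rocker was judged only from its firm stop and the pictures. The sample vial can't be seen under the shut lid, and I didn't check the timer separately. The first two move calls were refused because their rows lacked some fields, and nothing moved.

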